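# Open the bar's flip-top till with its key

### The job

Take the till key (the one with the broad rectangular bow) out of the key rack, push it gently and fully home in the lock on the till's front deck, feeling for the keyhole without ever forcing it, and turn it clockwise until the hidden bolt lets go and the lid springs up. Leave the key standing in the lock, fully home, and the lid open; leave the other keys in the rack and everything else on the counter alone.

Things in the scene. Friction and masses are not known exactly. Their poses are not given: they have to be found in the camera images.
- till_key_bow (a point): middle of the till key's bow: a flat black rectangular plate, 36 mm wide (key x), 9 mm thick (key y, grip across this), 38 mm tall, lanyard slot near the top. The key (45 g) stands upright in a slot of the rack; key z points up. Below the bow: thin neck, then a 16 mm dia collar, its underside 34 mm below this point, then a 6 mm dia stem down to the tip, 56 mm below this point
- till_key_tip (a point): tip of the till key, on its axis, 22 mm below the collar's underside. The lowest 12 mm carries the flat bit: 18 mm wide (key x, 9 mm either side of the axis), 3 mm thick (key y). It fits the lock either way round (half a turn). In the rack the tip hangs 22 mm below the rack's top
- till: dark steel flip-top till, fixed, 210 mm deep (x), 330 mm wide (y), 95 mm high; origin: centre of its underside, z up, front to -x. The front 70 mm of its top is a fixed deck with the lock in the middle; the rest is the lid, hinged at the back. More than 40 N between key and till, or 25 N between hand and till, is forcing it
- lock_spot (a point): where the keyhole should be, at the lock plate's face, 97 mm up; axes as the till's. The lock was refitted by hand: the real keyhole's centre is off by up to 4 mm in x and up to 6 mm in y (not measured; feel for it). Square steel plate, 54 mm, 4 mm thick, flat; keyhole: a sharp-edged slot 20 mm long (along x), 4.6 mm wide, with a 7.4 mm square middle for the stem
- lid (a joint): lid angle, rad: 0 shut, up to 1.15 open; it springs up by itself in 2 s, away from a hand at the lock, when the bolt lets go. The key turns only with its bit right through the plate; fully home its collar sits on the plate, tip 22 mm below the face. It turns clockwise from above (drag 0.05 N m); the bolt lets go between 0.4 and 1.3 rad, stop at 1.45; turned, the key cannot be drawn out
- rack: wooden key rack, fixed, 170 mm (x) by 50 mm (y), 45 mm high, origin at the centre of its underside; three slots 23 mm (x) by 7 mm (y), 30 mm deep, in its top at x = -52, 0 and 52 mm hold the three keys, which stand with their collars on the rack's top, bows in the rack's x-z plane
- round_key_bow (a point): middle of the bow of another key in the rack, a flat round bow of 28 mm diameter; not to be taken
- slim_key_bow (a point): middle of the bow of another key in the rack, a narrow bow 14 mm wide and 30 mm tall; not to be taken
- beer_glass: empty beer glass, 72 mm dia, 125 mm tall, origin at its foot; leave alone
- jigger: steel double-cone spirit measure, 40 mm dia, 78 mm tall, origin at its foot; leave alone
- coin_tray: low wooden change tray, 100 by 150 mm, 16 mm high; leave alone
- pick_jar: ceramic toothpick jar, 48 mm dia, 75 mm tall; leave alone
- sake_bottle: green bottle, 64 mm dia, 215 mm tall; leave alone
- coasters: stack of cork coasters, 94 mm dia, 18 mm high; leave alone
Not all that is in view belongs to the job. What is shaped like the part that bears till_key_bow but green is not meant.

How it is judged (in metres and radians):
On the way:
1. the till key is fully home in the till's lock, upright, while the lid is still shut (z of till_key_tip in the frame of till below 0.078 m and x of till_key_tip in the frame of till between -0.078 and -0.062 m and y of till_key_tip in the frame of till between -0.008 and 0.008 m and angle between till_key_tip's own z axis and vertical below 0.12 rad and value of joint lid below 0.1 rad), for 0.1 s.
At the end, for the whole second after the job is handed in: the lid stands open (more than 0.9 rad); the till key stands upright (within 0.15 rad) in the lock, its collar within 3.5 mm of the lock plate; the other two keys are in the rack and they and the other things on the counter are within 20 mm of where they began (value of joint lid above 0.9 rad and z of till_key_tip in the frame of till below 0.0785 m and x of till_key_tip in the frame of till between -0.078 and -0.062 m and y of till_key_tip in the frame of till between -0.008 and 0.008 m and angle between till_key_tip's own z axis and vertical below 0.15 rad and distance of each of round_key_bow, slim_key_bow, beer_glass, jigger, coin_tray, pick_jar, sake_bottle, coasters from where it was at the start of the episode below 0.02 m); the robot touches nothing.
It fails at once if the key is forced against the till or its lock with more than 40 N (contact force between till_key and till above 40 N).
It fails at once if another key or a thing on the counter is knocked or moved more than 20 mm (distance of any of round_key_bow, slim_key_bow, beer_glass, jigger, coin_tray, pick_jar, sake_bottle, coasters from where it was at the start of the episode above 0.02 m).
It fails at once if the arm or hand presses on the till with more than 25 N (contact force between any of the fingers, the arm and till above 25 N).
It also fails if it takes over 64 s, if anything falls off the work surface, if the arm or the gripper's body presses on something with over 40 N, if the wrist force passes 120 N, or if a joint passes its speed limit or range.

### The arm

A 7-joint arm with a two-finger parallel gripper is mounted at the origin on the work surface. World frame = base frame: x ahead of the robot, y to its left, z up, the work surface at z = 0. Lengths are in mm, angles in rad, forces in N, time in s.
With the tool pointing down it reaches from about 400 to 875 mm from the base axis. Payload 6.5 kg.
Tool frame: the origin (TCP) lies between the finger pads; the fingertips stand r.tips_ahead ahead of it and the grasp point (between the pads) lies 6 mm ahead of it (r.tips_ahead is the distance from the TCP to the fingertips, in mm); z points along the fingers, y is the line along which they close (so a half turn about z gives the same grasp; the last joint's range is limited). The gripper opens to 85 mm and grips with 20 to 120 N. Pads are 22 mm wide; open, the fingers measure 114 mm over their backs; the gripper's body (76 mm by 85 mm) begins 54 mm behind the grasp point. The pads swing forward as they close: fully open they stand 13 mm farther back than shut.
Start: joints at [1.092, 0.536, -0.004, 1.538, 0.003, 1.067, -0.071], TCP at [260.759, -595.395, 232.99] pointing down, gripper open.
Joint ranges: [-2.7, 2.7], [-0.37, 2.16], [-1.27, 1.26], [0.24, 2.4], [-1.31, 4.45], [0.19, 1.91], [-2.76, 2.76]. Speed limits (rad/s): [2.39, 2.39, 3.14, 3.14, 3.14, 3.14, 3.14].

### API

Orientations are given as a rotation vector (axis times angle).
In Python, from bench import r, optics gives the robot as it stands. The module is installed in compiled form; this text tells all that it offers.
- The arm moves only by the tool play_rows, never from a script. Its argument "commands" is text: rows parted by semicolons, each of 7 numbers parted by spaces: the shift along the tool's x, y, z in mm, then the turn, a rotation vector about the tool's x, y, z in rad, then the opening, from 0 (shut) to 1 (fully open). In form: x y z ax ay az claw; .... A call has exactly 5 rows; each row is the pose to reach, as a shift and turn from the pose commanded when the call began, along the tool's axes at that moment; what a row does not reach only later rows make up. A row lasts 1/8 s, in which the tool goes at most 62.5 mm and 10.7 degrees, less where a joint would pass 70% of its speed; a pose out of reach is approached as far as the arm can. A call with a gripper value outside its range is refused whole. The fingers move at their own pace and stop on an object; "grip_force" is the grip in N (left out, the last holds). Time passes only in rows, so rows that repeat a pose let the fingers close, or fill a call up. It gives the time, the measured TCP pose, the force, the opening and the grip force at its end, in the units of the state.
- r.observe(): the state, without advancing time (a new reading comes with each control period).
- optics.get_image(name): name is "scene" or "top" or "wrist"; returns a dict with "frame" (400x640x3 uint8, blue, green, red), "camera_matrix" (3x3 intrinsics, pixels), "distortion" ([k1, k2, p1, p2, k3] as OpenCV has them; the pictures are not rectified), "rvec" (rotation vector, rad) and "tvec" (3), from world to camera coordinates, as OpenCV has them; the wrist camera has in their place "T_tool_cam" (4x4, takes a point from camera to tool coordinates, whose origin is the TCP and whose axes are the flange's). Camera axes: x right, y down, z forward; pixel columns grow to the right and rows downward; lengths in mm; the calibration is good to about 2 mm. A picture is of the moment at which its call begins: read the wrist's pose just before it. There is no depth.
- r.hand_in(): hands the job in; it is judged then, once.
The state is a dict: "time_s": time; "joints": joint angles; "qvel": joint speeds; "joint_torque": joint torques, N m; "position": TCP position; "tool_rot": TCP orientation; "contact_force": force on the tool from outside, world axes, zero at the start; "torque": the same for the moment, N m; "width": finger opening in mm; "finger_force": force on a finger pad.
Only numpy, scipy, OpenCV 4.12 (cv2) and the standard library are available. Lean on these libraries where they do the work, as an engineer would, in place of code of your own. Each camera call takes 0.05 s, during which the arm holds its last target. There are 200 camera calls.

## Working session

There is one attempt and no reset: what is moved stays moved. The work goes in short steps, Python scripts to look and compute and a tool call to move; the robot and the scene stay as the last step left them, time stands still between calls to the robot, and variables do not carry over. Pictures are saved under pics/ and viewed, at most 10 in all, crops included, and the job is handed in when it is done.

Besides the shell and the picture viewer there is one more tool, called after "Request:" by a JSON object that holds its "fn" and its "kwargs", one argument or row to a line. play_rows: Moves the arm, as the interface text tells. Its arguments: {"type":"object","properties":{"commands":{"type":"string"},"grip_force":{"type":"number"}},"required":["commands"]}

```bash
mkdir -p pics; cat > h.py <<'E'
import numpy as np, cv2
from bench import r, optics
from scipy.spatial.transform import Rotation as R
def snap(n):
    s=r.observe(); d=optics.get_image(n)
    if "T_tool_cam" in d:
        T=np.eye(4);T[:3,:3]=R.from_rotvec(s["tool_rot"]).as_matrix();T[:3,3]=s["position"]
        d["Twc"]=T@np.array(d["T_tool_cam"])
    else:
        M=np.eye(4);M[:3,:3]=R.from_rotvec(np.ravel(d["rvec"])).as_matrix();M[:3,3]=np.ravel(d["tvec"])
        d["Twc"]=np.linalg.inv(M)
    return d
def ray(d,px):
    u=cv2.undistortPoints(np.array(px,float).reshape(-1,1,2),np.array(d["camera_matrix"]),np.array(d["distortion"])).reshape(-1,2)
    v=np.c_[u,np.ones(len(u))]@d["Twc"][:3,:3].T
    return d["Twc"][:3,3],v
def plane(d,px,z):
    o,v=ray(d,px); return o+v*((z-o[2])/v[:,2:3])
def proj(d,P):
    M=np.linalg.inv(d["Twc"]); rv=cv2.Rodrigues(M[:3,:3])[0]
    return cv2.projectPoints(np.array(P,float).reshape(-1,1,3),rv,M[:3,3],np.array(d["camera_matrix"]),np.array(d["distortion"]))[0].reshape(-1,2)
E
python3 - <<'E'
from h import *
s=r.observe();print(s,r.tips_ahead)
a=snap("scene");b=snap("top")
cv2.imwrite("pics/scene.png",a["frame"]);cv2.imwrite("pics/top.png",b["frame"])
for d in(a,b):print(d["Twc"].round(2))
print(optics.get_image("wrist")["T_tool_cam"])
E
```

```text
{'time_s': 0.0, 'joints': array([ 1.09179589,  0.5372057 , -0.00444541,  1.53885792,  0.00259825,
        1.06734465, -0.07122321]), 'qvel': array([ 8.68903251e-04, -6.56199604e-04, -1.56717815e-03,  6.74335678e-05,
       -4.44352018e-04, -8.32552574e-04, -1.91682606e-03]), 'joint_torque': array([ 6.82428145e-04, -5.83390296e+01,  1.04913734e+00, -2.59096116e+01,
        1.23747886e-02,  9.72733134e-03, -1.25299374e-05]), 'position': array([ 260.49374614, -594.81847135,  232.0933602 ]), 'tool_rot': array([-3.07319101e+00, -6.43556971e-01,  7.76853537e-04]), 'contact_force': array([-0.37833785, -0.33391272,  0.7139084 ]), 'torque': array([-0.02855123,  0.04559041, -0.019521  ]), 'finger_force': 0.0, 'width': 85.49912220517766} 25.0
[[-5.80000e-01  4.50000e-01 -6.80000e-01  1.35849e+03]
 [ 8.20000e-01  3.40000e-01 -4.70000e-01  5.21200e+02]
 [ 2.00000e-02 -8.30000e-01 -5.60000e-01  7.49220e+02]
 [ 0.00000e+00  0.00000e+00  0.00000e+00  1.00000e+00]]
[[-2.00000e-02 -1.00000e+00  7.00000e-02  4.36350e+02]
 [-1.00000e+00  2.00000e-02 -1.00000e-02 -2.70700e+01]
 [ 1.00000e-02 -7.00000e-02 -1.00000e+00  1.46217e+03]
 [ 0.00000e+00  0.00000e+00  0.00000e+00  1.00000e+00]]
[[ 9.28947741e-05 -9.60202863e-01 -2.79303514e-01  6.93810038e+01]
 [ 9.99999937e-01  1.84942166e-04 -3.03208607e-04  1.04924962e-01]
 [ 3.42796769e-04 -2.79303469e-01  9.60202820e-01 -1.42015742e+02]
 [ 0.00000000e+00  0.00000000e+00  0.00000000e+00  1.00000000e+00]]
```

View pics/scene.png

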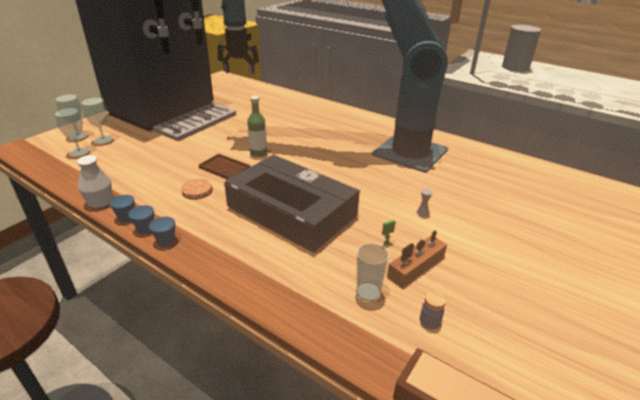

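View pics/top.png

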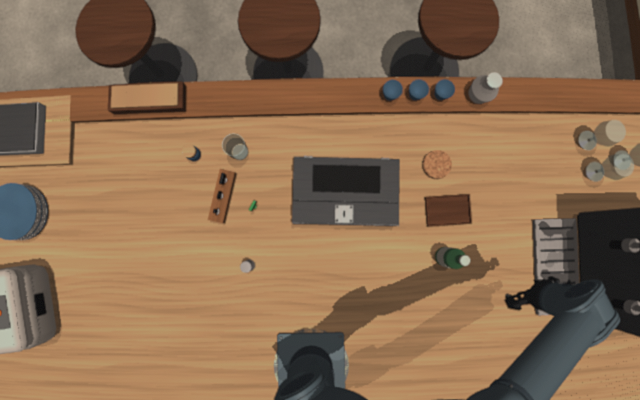

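The scene view shows the till at about (290,200) with its lock plate at (308,176). The rack is at (418,260) with three dark keys, and a green decoy key at (388,230). In the top view the lock plate is at (344,214), the rack at (222,196) with keys at (223,178), (219,195) and (216,211), and the green decoy at (253,205).

```bash
python3 - <<'E'
from h import *
b=snap("top");a=snap("scene");f=b["frame"]
g=f.astype(int)
def rect(m,x0,x1,y0,y1):
    k=np.zeros(m.shape,np.uint8);k[y0:y1,x0:x1]=m[y0:y1,x0:x1]
    c=max(cv2.findContours(k,0,2)[0],key=cv2.contourArea);return cv2.minAreaRect(c)
hsv=cv2.cvtColor(f,cv2.COLOR_BGR2HSV)
print("hsv rack/wood",hsv[203,220],hsv[186,222],hsv[230,220], "plate",hsv[207,340],"deck",hsv[214,320])
mp=(hsv[...,2]>140)&(hsv[...,1]<80)
q=rect(mp.astype(np.uint8),325,365,200,230);print("plate",q,plane(b,cv2.boxPoints(q),97).round(1),plane(b,[q[0]],97))
md=(hsv[...,2]<100)
q=rect(md.astype(np.uint8),280,410,145,235);print("till",q,plane(b,cv2.boxPoints(q),95).round(1))
mr=(hsv[...,2]<150)
q=rect(mr.astype(np.uint8),203,241,163,228);print("rack",q,plane(b,cv2.boxPoints(q),45).round(1),plane(b,[q[0]],45))
c1=cv2.resize(f[155:235,195:365],None,fx=4,fy=4,interpolation=2)
c2=cv2.resize(a["frame"][210:290,360:460],None,fx=3.5,fy=3.5,interpolation=2)
im=np.zeros((600,690,3),np.uint8);im[:320,:680]=c1;im[320:600,:350]=c2
cv2.imwrite("pics/crop.png",im)
E
```

```text
hsv rack/wood [ 12 145 130] [ 12 147 116] [ 15 121 169] plate [ 17  24 188] deck [13 22 80]
plate ((343.5, 213.5), (17.0, 17.0), 90.0) [[ 516.4  -85.7   97. ]
 [ 515.3 -138.1   97. ]
 [ 463.  -136.7   97. ]
 [ 464.2  -84.5   97. ]] [[ 489.68319672 -111.25128559   97.        ]]
till ((345.0583801269531, 190.98971557617188), (107.34307098388672, 66.74939727783203), 1.3322197198867798) [[ 463.7   51.8   95. ]
 [ 670.6   43.5   95. ]
 [ 656.2 -290.6   95. ]
 [ 448.7 -278.6   95. ]]
rack ((222.8235626220703, 196.2058868408203), (17.705097198486328, 52.872764587402344), 14.03624439239502) [[480.9 320.2  45. ]
 [645.4 277.7  45. ]
 [630.1 222.   45. ]
 [466.1 264.8  45. ]] [[555.3432981  271.05494431  45.        ]]
```

View pics/crop.png

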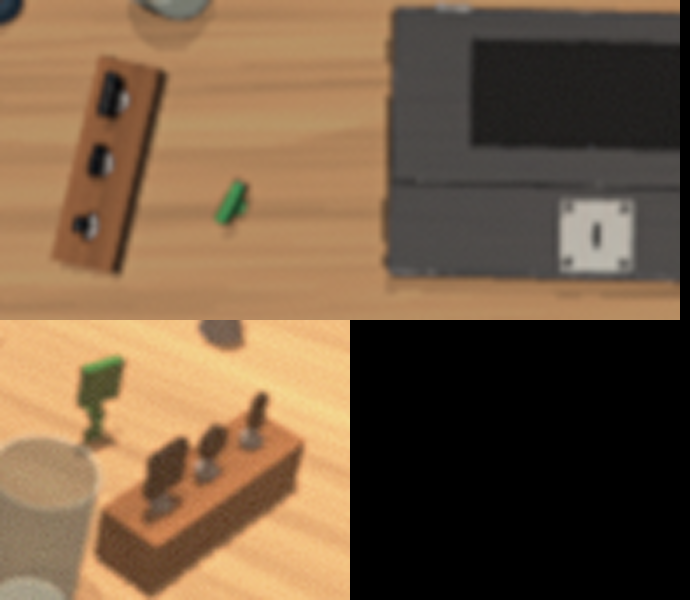

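Candidates in top-view pixels: the broad rectangular black bow at (223,178), the round bow at (219,195), the slim bow at (216,211), and a green broad bow at (253,205). The black broad bow at the far end of the rack is the till key: it is black, rectangular and the widest, and the enlarged crop confirms it. The green one is the decoy.

```bash
cat >> h.py <<'E'
def go(p,yaw):
    "tool-frame shift and turn to reach world TCP p with tool x at yaw (deg), pointing down"
    s=r.observe();C=R.from_rotvec(s["tool_rot"]);c,q=np.cos(np.radians(yaw)),np.sin(np.radians(yaw))
    D=R.from_matrix(np.array([[c,q,0],[q,-c,0],[0,0,-1]]).T)
    print("shift",C.inv().apply(np.array(p)-s["position"]).round(1),"turn",(C.inv()*D).as_rotvec().round(4))
E
python3 - <<'E'
from h import *
b=snap("top")
print(plane(b,[[236,147]],100),plane(b,[[223,178]],90),plane(b,[[458,258]],150), plane(b,[[253,205]],70))
go([606,258,330],165.6)
E
```

```text
[[703.319863   217.55496233 100.        ]] [[608.47539842 260.70510982  90.        ]] [[ 347.53054967 -446.03591554  150.        ]] [[523.46008761 170.54008626  70.        ]]
shift [ 658.6 -643.1  -97. ] turn [-3.0000e-04 -7.0000e-04 -2.4775e+00]
```

Request:
{"fn": "play_rows", "kwargs": {
  "commands": "0 0 -60 0 0 0 1; 0 0 -97 0 0 0 1; 40 -39 -97 0 0 -0.165 1; 80 -78 -97 0 0 -0.33 1; 120 -117 -97 0 0 -0.495 1"
}}

```text
time_s: 0.92
position: [324.3, -438.4, 330.1]
tool_rot: [2.819, 1.385, 0.0]
contact_force: [0.7, -0.5, 0.3]
width: 85.5
finger_force: 0.0
```

```bash
python3 -c "
from h import *
s=r.observe();print(s['position'],s['joints']);go([606,258,330],165.6)"
```

```text
[ 324.28930129 -438.38009522  330.14515885] [ 0.97766489  0.2704401  -0.15550846  1.69429888  0.04485776  1.17980491
  0.15310919]
shift [ 7.234e+02 -2.026e+02 -1.000e-01] turn [ 2.000e-04  6.000e-04 -1.977e+00]
```

Request:
{"fn": "play_rows", "kwargs": {
  "commands": "58 -16 0 0 0 -0.18 1; 116 -32 0 0 0 -0.36 1; 174 -49 0 0 0 -0.54 1; 232 -65 0 0 0 -0.72 1; 290 -81 0 0 0 -0.9 1"
}}

```text
time_s: 1.55
position: [438.8, -160.0, 330.3]
tool_rot: [1.936, 2.473, -0.0]
contact_force: [1.1, -0.8, 0.3]
width: 84.9
finger_force: 0.0
```

Request:
{"fn": "play_rows", "kwargs": {
  "commands": "50 36 0 0 0 -0.18 1; 100 72 0 0 0 -0.36 1; 150 108 0 0 0 -0.54 1; 200 145 0 0 0 -0.72 1; 250 181 0 0 0 -0.9 1"
}}

```text
time_s: 2.17
position: [556.4, 125.3, 330.1]
tool_rot: [0.668, 3.069, -0.0]
contact_force: [1.2, -0.1, 0.3]
width: 85.8
finger_force: 0.0
```

```bash
python3 -c "
from h import *
s=r.observe();print(s['position'],s['joints']);go([606,259,200],165.6)"
```

```text
[556.36281731 125.32894907 330.12853206] [ 0.2580521   0.40356592 -0.74636864  1.60626218  0.28600226  1.24393372
  0.60122128]
shift [ 10.5 142.2 130.1] turn [-1.000e-04  7.000e-04 -1.775e-01]
```

Request:
{"fn": "play_rows", "kwargs": {
  "commands": "4 50 30 0 0 -0.06 1; 7 95 70 0 0 -0.12 1; 11 142 110 0 0 -0.178 1; 11 142 130 0 0 -0.178 1; 11 142 130 0 0 -0.178 1"
}}

```text
time_s: 2.8
position: [604.5, 256.0, 198.2]
tool_rot: [-0.401, -3.113, 0.004]
contact_force: [0.2, -0.4, -0.6]
width: 85.3
finger_force: 0.0
```

```bash
python3 - <<'E'
from h import *
d=snap("wrist");np.savez("w1.npz",**{k:np.array(v) for k,v in d.items()})
cv2.imwrite("pics/w1.png",d["frame"]);s=r.observe();print(s['position'],s['joints'],s['contact_force'])
print(proj(d,[[606,259,98],[606,259,45],[555,271,45]]))
E
```

```text
[605.55578988 255.85154336 199.97263905] [-0.01138346  0.68917512 -0.70725824  1.5138178   0.47842753  1.11791846
  0.49519054] [ 0.13364084 -0.21514048  0.27795493]
[[328.77073465 202.44628334]
 [327.89105969 185.31451885]
 [326.59032769 125.19025403]]
```

View pics/w1.png

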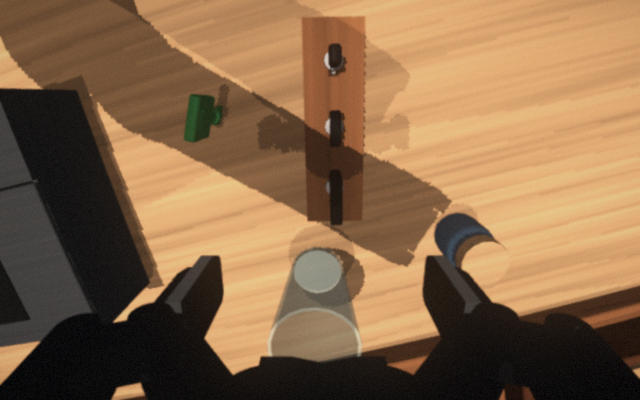

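The wrist view shows the rack with slim (334,55), round (335,127) and till key (335,197, edge-on, about x 329–342). The green decoy is at (200,118) and the glass base at (318,270).

```bash
python3 - <<'E'
from h import *
d=dict(np.load("w1.npz"));f=d["frame"]
hsv=cv2.cvtColor(f,cv2.COLOR_BGR2HSV);m=(hsv[...,2]<50)
for y in range(164,230,5):print(y,np.where(m[y,315:356])[0]+315)
print(plane(d,[[335.5,172],[335.5,223],[335.5,197]],98).round(1))
print("rack",plane(d,[[303,18],[364,18],[308,218],[362,218]],45).round(1))
print("glass",plane(d,[[318,270]],0),plane(d,[[315,338]],125))
E
```

```text
164 []
169 [334 335 336]
174 [329 330 331 332 333 334 335 336 337 338 339 340]
179 [329 330 331 332 333 334 335 336 337 338 339 340 341]
184 [330 331 332 333 334 335 336 337 338 339 340 341]
189 [331 332 333 334 335 336 337 338 339 340 341]
194 [330 331 332 333 334 335 336 337 338 339 340 341]
199 [330 331 332 333 334 335 336 337 338 339 340 341]
204 [330 331 332 333 334 335 336 337 338 339 340 341]
209 [331 332 333 334 335 336 337 338 339 340 341]
214 [331 332 333 334 335 336 337 338 339 340 341]
219 [331 332 333 334 335 336 337 338 339 340 341]
224 []
229 []
[[585.1 269.4  98. ]
 [622.9 259.9  98. ]
 [603.2 264.8  98. ]]
rack [[469.3 274.   45. ]
 [481.5 320.5  45. ]
 [631.1 233.8  45. ]
 [643.5 281.5  45. ]]
glass [[707.00789706 222.33562372   0.        ]] [[698.02552801 224.38431573 125.        ]]
```

```bash
python3 -c "
from h import *
go([605,264.8,88],166)"
```

```text
shift [  2.8   8.7 112. ] turn [-0.0014 -0.     -0.0131]
```

Request:
{"fn": "play_rows", "kwargs": {
  "commands": "2.8 8.7 30 0 0 -0.013 1; 2.8 8.7 65 0 0 -0.013 1; 2.8 8.7 95 0 0 -0.013 1; 2.8 8.7 112 0 0 -0.013 1; 2.8 8.7 112 0 0 -0.013 0.4",
  "grip_force": 30
}}

```text
time_s: 3.48
position: [605.1, 265.4, 88.3]
tool_rot: [0.382, 3.118, -0.001]
contact_force: [0.6, 0.2, 0.1]
width: 69.7
finger_force: 0.0
```

Request:
{"fn": "play_rows", "kwargs": {
  "commands": "0 0 0 0 0 0 0.3; 0 0 0 0 0 0 0.3; 0 0 0 0 0 0 0.2; 0 0 0 0 0 0 0.2; 0 0 0 0 0 0 0.2"
}}

```text
time_s: 4.1
position: [604.8, 266.5, 88.0]
tool_rot: [-0.38, -3.118, 0.0]
contact_force: [0.0, -0.2, -0.4]
width: 17.3
finger_force: 0.0
```

```bash
python3 - <<'E'
from h import *
d=snap("wrist")
cv2.imwrite("pics/w2.png",d["frame"]);s=r.observe();print(s['position'],s['joints'],s['contact_force'],s['width'])
go([605,264.8,88],166)
E
```

```text
[604.7631061  266.47688331  87.97215491] [-0.06444035  0.82160592 -0.64385771  1.57123877  0.57326511  0.94482676
  0.42946562] [0.80489706 0.45442483 0.25297652] 17.288600042069486
shift [-0.6 -1.6 -0. ] turn [-0.     -0.0001  0.0016]
```

View pics/w2.png

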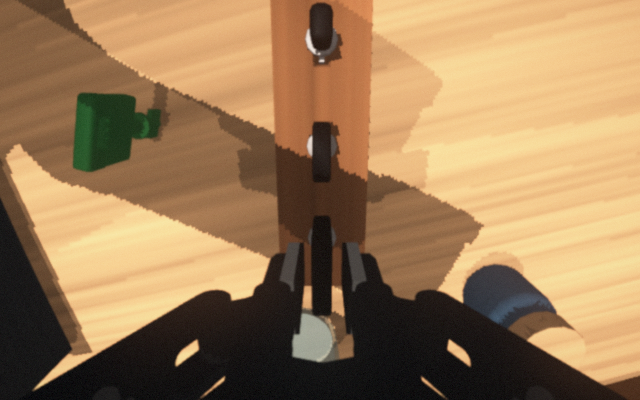

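The view shows the till key's bow at (321,265), centred between the half-closed fingers, with round (321,148) and slim (321,28) clear of them.

Request:
{"fn": "play_rows", "kwargs": {
  "commands": "0 0 0 0 0 0 0; 0 0 0 0 0 0 0; 0 0 0 0 0 0 0; 0 0 0 0 0 0 0; 0 0 0 0 0 0 0",
  "grip_force": 50
}}

```text
time_s: 4.78
position: [604.8, 266.4, 88.1]
tool_rot: [0.38, 3.118, -0.0]
contact_force: [-0.3, -1.5, 3.1]
width: 7.6
finger_force: 52.7
```

```bash
python3 - <<'E'
from h import *
d=snap("wrist");f=d["frame"];hsv=cv2.cvtColor(f,cv2.COLOR_BGR2HSV);m=hsv[...,2]<50
print([ (y,np.where(m[y,300:345])[0][[0,-1]]+300 if m[y,300:345].any() else 0) for y in list(range(208,240,3))+list(range(300,325,3))])
s=r.observe();print(s['position'],s['tool_rot'],s['contact_force'],s['torque'],s['width'])
print(proj(d,[[605-17.5,264.8+4.4,98],[605+17.5,264.8-4.4,98]]))
E
```

```text
[(208, 0), (211, 0), (214, 0), (217, array([314, 329])), (220, array([313, 330])), (223, array([313, 331])), (226, array([313, 331])), (229, array([313, 331])), (232, array([313, 331])), (235, array([313, 332])), (238, array([313, 332])), (300, array([300, 344])), (303, array([300, 344])), (306, array([300, 344])), (309, array([300, 344])), (312, array([300, 344])), (315, array([300, 344])), (318, array([300, 344])), (321, array([300, 344])), (324, array([300, 344]))]
[604.80718121 266.43810648  88.04694539] [ 3.80422312e-01  3.11847271e+00 -7.64215130e-05] [-0.63026917 -1.80941952  2.63246494] [-0.21380571  0.18369957  0.0158662 ] 7.29484347727877
[[321.49467019 236.66810128]
 [321.2807241  311.58944504]]
```

Request:
{"fn": "play_rows", "kwargs": {
  "commands": "0 0 -10 0 0 0 0; 0 0 -25 0 0 0 0; 0 0 -60 0 0 0 0; 0 0 -110 0 0 0 0; 0 0 -160 0 0 0 0"
}}

```text
time_s: 5.45
position: [604.7, 266.6, 250.5]
tool_rot: [0.38, 3.118, 0.001]
contact_force: [0.6, 0.6, -1.1]
width: 7.4
finger_force: 52.4
```

```bash
python3 - <<'E'
from h import *
s=r.observe();print(s['position'],s['contact_force'],s['torque'],s['width'])
go([555,-114,250],177.6)
E
```

```text
[604.67821147 266.58853481 250.52787859] [ 0.57291112  0.59884957 -1.13947069] [ 0.01393004 -0.01505921  0.01831206] 7.396879074426243
shift [-4.320e+01 -3.814e+02  3.000e-01] turn [ 0.0006  0.0005 -0.2006]
```

Request:
{"fn": "play_rows", "kwargs": {
  "commands": "-3 -25 0 0 0 -0.013 0; -8 -70 0 0 0 -0.037 0; -13 -115 0 0 0 -0.06 0; -18 -160 0 0 0 -0.084 0; -22 -190 0 0 0 -0.1 0"
}}

```text
time_s: 6.08
position: [580.4, 74.2, 249.0]
tool_rot: [0.226, 3.132, -0.002]
contact_force: [-0.1, 0.1, -1.0]
width: 7.0
finger_force: 52.4
```

Request:
{"fn": "play_rows", "kwargs": {
  "commands": "0 -50 0 0 0 -0.025 0; -1 -100 0 0 0 -0.05 0; -2 -150 0 0 0 -0.075 0; -2 -180 0 0 0 -0.1 0; -2 -192.6 0 0 0 -0.1 0"
}}

```text
time_s: 6.7
position: [554.9, -116.2, 248.7]
tool_rot: [0.072, 3.14, -0.001]
contact_force: [0.3, 0.1, -0.7]
width: 7.6
finger_force: 52.4
```

Request:
{"fn": "play_rows", "kwargs": {
  "commands": "0 0 0 0 0 0 0; 0 0 0 0 0 0 0; 0 0 0 0 0 0 0; 0 0 0 0 0 0 0; 0 0 0 0 0 0 0"
}}

```text
time_s: 7.32
position: [555.1, -113.8, 248.0]
tool_rot: [-0.066, -3.141, -0.0]
contact_force: [0.4, -0.4, -0.6]
width: 7.3
finger_force: 52.4
```

```bash
python3 - <<'E'
from h import *
d=snap("wrist");np.savez("w3.npz",**{k:np.array(v) for k,v in d.items()})
cv2.imwrite("pics/w3.png",d["frame"]);s=r.observe();print(s['position'],s['tool_rot'],s['joints'],s['contact_force'],s['torque'])
E
```

```text
[ 555.08756164 -113.92049046  247.94145799] [-6.65646628e-02 -3.14079230e+00 -9.40675301e-05] [ 0.70787103  0.49461824 -0.78877762  1.71449053  0.38827056  1.09612787
  1.32634708] [-0.12463287  0.13131929 -0.10694082] [ 0.01642726 -0.01148658  0.00979836]
```

View pics/w3.png

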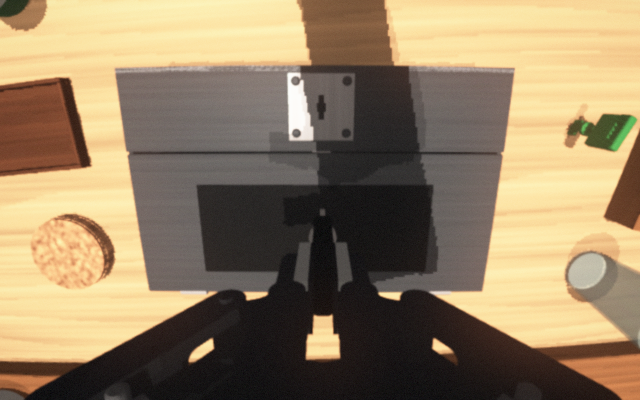

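The wrist view shows the lock plate at about x 288–354, y 72–140 with its keyhole at (321,106). The deck's front corners are at (117,70) and (515,70), and the key is held at (322,260) with its tip near (322,212).

```bash
python3 - <<'E'
from h import *
d=dict(np.load("w3.npz"));f=d["frame"];s=r.observe();p=s["position"]
print("deck front",plane(d,[[116.5,69],[515,68.5]],95).round(1),"seam",plane(d,[[129,153],[503,153]],95).round(1))
g=cv2.cvtColor(f,cv2.COLOR_BGR2GRAY)
print("plate",plane(d,[[288,72],[354.5,72.5],[354.5,140],[288,140]],97).round(1))
c=g[90:122,310:334];m=(c<50).astype(np.uint8)
M=cv2.moments(m,True);k=[310+M["m10"]/M["m00"],90+M["m01"]/M["m00"]];print("hole",k,plane(d,[k],97).round(1))
for y in range(92,122,2):print(y,np.where(m[y-90])[0]+310)
C=R.from_rotvec(s["tool_rot"]).as_matrix()
for n,x,z in(("tip",0,65),("tip x-9",9,65),("bow near top",18,-10),("bow near bot",18,28),("bow far top",-18,-10),("collar",8,43)):print(n,proj(d,[p+C@[x,0,z]]))
E
```

```text
deck front [[ 449.3 -280.9   95. ]
 [ 463.    48.6   95. ]] seam [[ 519.3 -283.1   95. ]
 [ 533.2   44.7   95. ]]
plate [[ 459.8 -138.5   97. ]
 [ 462.5  -84.7   97. ]
 [ 516.9  -85.7   97. ]
 [ 514.5 -142.2   97. ]]
hole [320.80172413793105, 107.07758620689656] [[ 488.6 -113.1   97. ]]
92 []
94 []
96 [320 321 322]
98 [319 320 321 322]
100 [319 320 321 322]
102 [319 320 321 322]
104 [318 319 320 321 322 323 324]
106 [318 319 320 321 322 323 324]
108 [318 319 320 321 322 323 324]
110 [318 319 320 321 322 323 324]
112 [319 320 321 322 323]
114 [319 320 321 322]
116 [319 320 321 322]
118 [320 321 322]
120 []
tip [[323.50230466 217.20367414]]
tip x-9 [[323.51677151 203.7325826 ]]
bow near top [[324.0811461  235.91183285]]
bow near bot [[323.7475118  207.99226865]]
bow far top [[323.95412384 310.79648878]]
collar [[323.63046129 216.68423205]]
```

```bash
python3 - <<'E'
from h import *
f=np.load("w3.npz")["frame"]
a=cv2.resize(f[195:325,280:365],None,fx=4.5,fy=4.5,interpolation=2);b=cv2.resize(f[62:147,280:362],None,fx=4.5,fy=4.5,interpolation=2)
im=np.zeros((600,800,3),np.uint8);im[:a.shape[0],:a.shape[1]]=cv2.convertScaleAbs(a,alpha=2,beta=10);im[:b.shape[0],400:400+b.shape[1]]=b
cv2.imwrite("pics/c3.png",im)
E
```

```text
(no output)
```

View pics/c3.png

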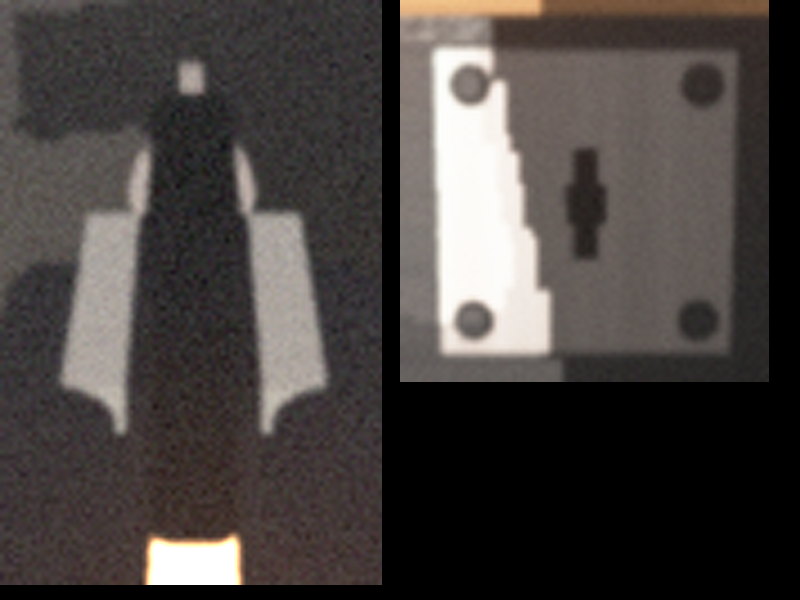

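```bash
python3 - <<'E'
from h import *
go([485.8,-112.4,172],177.6)
E
```

```text
shift [69.3 -1.4 75.9] turn [ 0.0001 -0.0001 -0.0005]
```

Request:
{"fn": "play_rows", "kwargs": {
  "commands": "35 -1.4 10 0 0 0 0; 69.3 -1.4 30 0 0 0 0; 69.3 -1.4 60 0 0 0 0; 69.3 -1.4 75.9 0 0 0 0; 69.3 -1.4 75.9 0 0 0 0"
}}

```text
time_s: 8.0
position: [485.6, -112.4, 171.4]
tool_rot: [-0.067, -3.139, -0.001]
contact_force: [-0.2, 0.4, 0.2]
width: 7.1
finger_force: 52.4
```

Request:
{"fn": "play_rows", "kwargs": {
  "commands": "0 0 0 0 0 0 0; 0 0 0 0 0 0 0; 0 0 0 0 0 0 0; 0 0 0 0 0 0 0; 0 0 0 0 0 0 0"
}}

```text
time_s: 8.62
position: [485.8, -112.7, 172.2]
tool_rot: [0.067, 3.141, -0.0]
contact_force: [0.1, -0.1, 0.3]
width: 7.4
finger_force: 52.4
```

```bash
python3 - <<'E'
from h import *
d=snap("wrist");np.savez("w4.npz",**{k:np.array(v) for k,v in d.items()})
f=d["frame"];s=r.observe();p=s["position"];print(p,s['tool_rot'],s['contact_force'],s['torque'])
C=R.from_rotvec(s["tool_rot"]).as_matrix()
for n,x,z in(("tip+9",9,65),("tip+6",6,65),("bit edge top",6,53)):print(n,proj(d,[p+C@[x,0,z]]))
print(proj(d,[[488.6-10,-113.1,97],[488.6,-113.1,97]]))
a=cv2.resize(f[140:240,260:390],None,fx=6,fy=6,interpolation=2)
cv2.imwrite("pics/c4.png",cv2.convertScaleAbs(a,alpha=1.6,beta=10))
E
```

```text
[ 485.78952659 -112.63821509  172.14138352] [ 6.71260404e-02  3.14082244e+00 -9.87638190e-05] [-0.1065654  -0.15336182 -0.03057729] [-0.01139827 -0.00560428 -0.01059508]
tip+9 [[323.79794377 203.82015862]]
tip+6 [[323.79307932 208.34542435]]
bit edge top [[323.86632882 214.4486799 ]]
[[322.58366364 201.98191203]
 [323.22125145 216.27195662]]
```

View pics/c4.png

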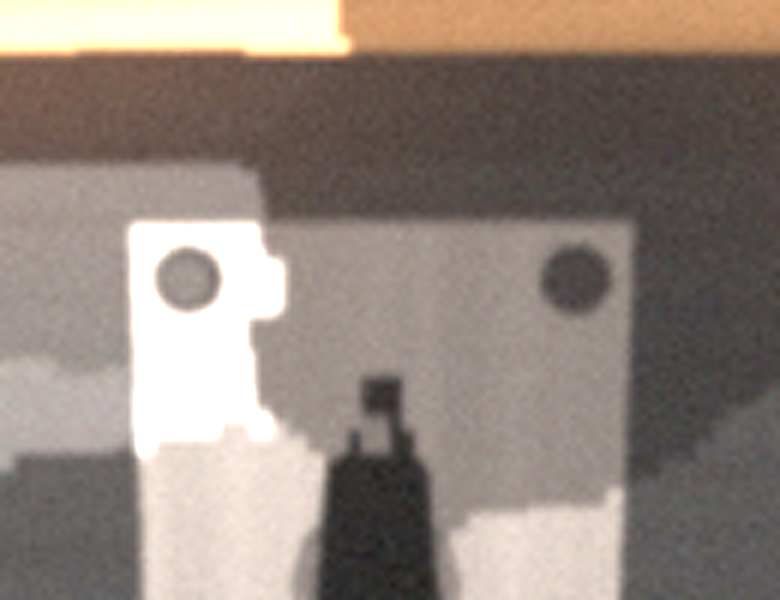

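The crop shows the keyhole's near end at (382,377), which is picture px (323.7,202.8). The bit's near end is at (375,415), px (322.5,209.2), so I shift +0.8 mm in tool y and +0.2 mm in tool x.

Request:
{"fn": "play_rows", "kwargs": {
  "commands": "0.2 0.8 0 0 0 0 0; 0.2 0.8 2 0 0 0 0; 0.2 0.8 4 0 0 0 0; 0.2 0.8 6 0 0 0 0; 0.2 0.8 7 0 0 0 0",
  "grip_force": 30
}}

```text
time_s: 9.3
position: [485.5, -111.8, 164.9]
tool_rot: [-0.067, -3.141, -0.0]
contact_force: [0.0, -0.9, -0.5]
width: 7.4
finger_force: 52.4
```

Request:
{"fn": "play_rows", "kwargs": {
  "commands": "0 0 0.4 0 0 0 0; 0 0 0.8 0 0 0 0; 0 0 1.2 0 0 0 0; 0 0 1.6 0 0 0 0; 0 0 2 0 0 0 0"
}}

```text
time_s: 9.93
position: [485.6, -111.8, 163.1]
tool_rot: [0.067, 3.141, -0.0]
contact_force: [-0.0, -0.2, -0.4]
width: 7.2
finger_force: 52.4
```

Request:
{"fn": "play_rows", "kwargs": {
  "commands": "0 0 0.3 0 0 0 0; 0 0 0.6 0 0 0 0; 0 0 0.9 0 0 0 0; 0 0 1.2 0 0 0 0; 0 0 1.5 0 0 0 0"
}}

```text
time_s: 10.55
position: [485.6, -111.8, 161.6]
tool_rot: [0.067, 3.141, -0.0]
contact_force: [0.5, -0.4, -1.2]
width: 7.7
finger_force: 52.4
```

Request:
{"fn": "play_rows", "kwargs": {
  "commands": "0 0 0.3 0 0 0 0; 0 0 0.6 0 0 0 0; 0 0 0.9 0 0 0 0; 0 0 1.2 0 0 0 0; 0 0 1.5 0 0 0 0"
}}

```text
time_s: 11.18
position: [485.6, -111.8, 160.1]
tool_rot: [-0.067, -3.141, 0.0]
contact_force: [0.3, 0.3, -0.5]
width: 7.2
finger_force: 52.4
```

Request:
{"fn": "play_rows", "kwargs": {
  "commands": "0 0 0.2 0 0 0 0; 0 0 0.4 0 0 0 0; 0 0 0.6 0 0 0 0; 0 0 0.8 0 0 0 0; 0 0 1 0 0 0 0"
}}

```text
time_s: 11.8
position: [485.6, -111.8, 159.1]
tool_rot: [-0.067, -3.141, 0.0]
contact_force: [0.5, 0.7, -0.1]
width: 7.3
finger_force: 52.4
```

Request:
{"fn": "play_rows", "kwargs": {
  "commands": "0 0 0.3 0 0 0 0; 0 0 0.6 0 0 0 0; 0 0 0.9 0 0 0 0; 0 0 1.2 0 0 0 0; 0 0 1.5 0 0 0 0"
}}

```text
time_s: 12.42
position: [485.6, -111.8, 157.5]
tool_rot: [-0.067, -3.141, -0.0]
contact_force: [0.2, 0.4, -0.3]
width: 7.5
finger_force: 52.4
```

Request:
{"fn": "play_rows", "kwargs": {
  "commands": "0 0 0.4 0 0 0 0; 0 0 0.8 0 0 0 0; 0 0 1.2 0 0 0 0; 0 0 1.6 0 0 0 0; 0 0 2 0 0 0 0"
}}

```text
time_s: 13.05
position: [485.6, -111.8, 155.5]
tool_rot: [-0.067, -3.141, 0.0]
contact_force: [0.7, -0.5, -0.8]
width: 7.0
finger_force: 52.4
```

Request:
{"fn": "play_rows", "kwargs": {
  "commands": "0 0 1 0 0 0 0; 0 0 2 0 0 0 0; 0 0 3 0 0 0 0; 0 0 4 0 0 0 0; 0 0 5 0 0 0 0"
}}

```text
time_s: 13.68
position: [485.6, -111.8, 150.5]
tool_rot: [-0.067, -3.141, -0.0]
contact_force: [-0.5, 0.6, -0.5]
width: 7.1
finger_force: 52.4
```

Request:
{"fn": "play_rows", "kwargs": {
  "commands": "0 0 1 0 0 0 0; 0 0 2 0 0 0 0; 0 0 3 0 0 0 0; 0 0 4 0 0 0 0; 0 0 5 0 0 0 0"
}}

```text
time_s: 14.3
position: [485.6, -111.8, 145.5]
tool_rot: [-0.067, -3.141, -0.0]
contact_force: [0.1, 0.3, -0.6]
width: 7.1
finger_force: 52.4
```

Request:
{"fn": "play_rows", "kwargs": {
  "commands": "0 0 0.7 0 0 0 0; 0 0 1.4 0 0 0 0; 0 0 2.1 0 0 0 0; 0 0 2.8 0 0 0 0; 0 0 3.5 0 0 0 0"
}}

```text
time_s: 14.92
position: [485.6, -111.8, 142.0]
tool_rot: [-0.067, -3.141, -0.0]
contact_force: [-0.5, 1.0, 0.2]
width: 7.4
finger_force: 52.4
```

Request:
{"fn": "play_rows", "kwargs": {
  "commands": "0 0 0.3 0 0 0 0; 0 0 0.6 0 0 0 0; 0 0 0.9 0 0 0 0; 0 0 1.2 0 0 0 0; 0 0 1.5 0 0 0 0"
}}

```text
time_s: 15.55
position: [485.6, -111.8, 140.6]
tool_rot: [-0.067, -3.141, -0.0]
contact_force: [0.1, 0.2, -0.8]
width: 7.6
finger_force: 52.4
```

Request:
{"fn": "play_rows", "kwargs": {
  "commands": "0 0 0.1 0 0 0 0; 0 0 0.2 0 0 0 0; 0 0 0.3 0 0 0 0; 0 0 0.4 0 0 0 0; 0 0 0.5 0 0 0 0"
}}

```text
time_s: 16.18
position: [485.6, -111.8, 140.1]
tool_rot: [-0.067, -3.141, 0.0]
contact_force: [0.6, 0.1, -1.3]
width: 7.4
finger_force: 52.4
```

Request:
{"fn": "play_rows", "kwargs": {
  "commands": "0 0 0.2 0 0 0 0; 0 0 0.4 0 0 0 0; 0 0 0.6 0 0 0 0; 0 0 0.8 0 0 0 0; 0 0 0.8 0 0 0 0"
}}

```text
time_s: 16.8
position: [485.8, -111.8, 139.9]
tool_rot: [0.067, 3.141, -0.001]
contact_force: [-1.6, 0.3, 8.7]
width: 7.7
finger_force: 53.5
```

Request:
{"fn": "play_rows", "kwargs": {
  "commands": "0 0 0.1 0 0 0 0; 0 0 0.2 0 0 0 0; 0 0 0.3 0 0 0 0; 0 0 0.4 0 0 0 0; 0 0 0.4 0 0 0 0"
}}

```text
time_s: 17.42
position: [485.9, -111.8, 139.8]
tool_rot: [0.067, 3.141, -0.001]
contact_force: [-3.1, 0.5, 11.8]
width: 7.3
finger_force: 54.0
```

The collar is seated: contact came at TCP z of about 140, with 9–12 N. Next I turn clockwise about the key's axis, which is about 2.8 mm behind the TCP.

Request:
{"fn": "play_rows", "kwargs": {
  "commands": "0 0.17 -0.3 0 0 0.06 0; -0.02 0.34 -0.4 0 0 0.12 0; -0.05 0.5 -0.4 0 0 0.18 0; -0.08 0.67 -0.4 0 0 0.24 0; -0.13 0.83 -0.4 0 0 0.3 0"
}}

```text
time_s: 18.05
position: [486.4, -110.9, 139.9]
tool_rot: [0.538, 3.094, -0.0]
contact_force: [-0.9, 0.6, 5.9]
width: 7.2
finger_force: 53.3
```

```bash
python3 - <<'E'
from h import *
s=r.observe();print(s['position'],s['tool_rot'],s['joints'].round(2),s['contact_force'],s['torque'],R.from_rotvec(s['tool_rot']).as_matrix()[:,0])
print(R.from_rotvec(s['tool_rot']).inv().apply(s['contact_force']))
E
```

```text
[ 486.44250778 -110.85755959  139.89676702] [ 5.37916679e-01  3.09382867e+00 -4.76676472e-05] [ 0.67  0.5  -0.67  1.98  0.43  0.8   0.98] [-0.85960858  0.63351254  5.91363291] [0.11199488 0.21557237 0.10843953] [-0.94131328  0.33753153 -0.00133426]
[ 1.0151011   0.30737896 -5.91493087]
```

Request:
{"fn": "play_rows", "kwargs": {
  "commands": "0 0.17 0 0 0 0.06 0; -0.02 0.34 0 0 0 0.12 0; -0.05 0.5 0 0 0 0.18 0; -0.08 0.67 0 0 0 0.24 0; -0.13 0.83 0 0 0 0.3 0"
}}

```text
time_s: 18.68
position: [487.0, -110.0, 139.9]
tool_rot: [0.994, 2.978, 0.001]
contact_force: [0.0, 0.5, 5.9]
width: 7.4
finger_force: 53.1
```

Request:
{"fn": "play_rows", "kwargs": {
  "commands": "0 0.17 0 0 0 0.06 0; -0.02 0.34 0 0 0 0.12 0; -0.05 0.5 0 0 0 0.18 0; -0.08 0.67 0 0 0 0.24 0; -0.13 0.83 0 0 0 0.3 0"
}}

```text
time_s: 19.3
position: [487.8, -109.3, 139.9]
tool_rot: [1.428, 2.796, 0.002]
contact_force: [-1.0, 1.0, 4.5]
width: 7.2
finger_force: 53.0
```

```bash
python3 - <<'E'
from h import *
s=r.observe();print(s['joints'].round(2),s['torque'],R.from_rotvec(s['tool_rot']).inv().apply(s['contact_force']))
b=snap("top");np.save("t5.npy",b["frame"]);g=cv2.cvtColor(b["frame"],cv2.COLOR_BGR2GRAY);print(g[165:190:4,300:400:10])
E
```

```text
[ 0.55  0.47 -0.53  1.98  0.33  0.77  0.46] [ 0.15950287 -0.11998273  0.01157971] [ 1.35389466 -0.19987483 -4.49975562]
[[62 62 30 29 29 28 29 29 37 63]
 [60 61 32 29 29 30 31 29 32 63]
 [60 61 28 30 30 30 29 29 29 62]
 [62 63 30 30 31 30 31 30 28 60]
 [60 60 27 30 31 30 30 30 28 63]
 [61 62 59 55 33 50 49 42 41 61]
 [60 61 49 40 40 57 63 74 62 61]]
```

Request:
{"fn": "play_rows", "kwargs": {
  "commands": "0 0.17 0 0 0 0.06 0; -0.02 0.34 0 0 0 0.12 0; -0.05 0.5 0 0 0 0.18 0; -0.08 0.67 0 0 0 0.24 0; -0.13 0.83 0 0 0 0.3 0"
}}

```text
time_s: 19.98
position: [488.7, -108.9, 139.9]
tool_rot: [1.828, 2.553, 0.003]
contact_force: [1.4, 0.9, 3.8]
width: 7.4
finger_force: 53.0
```

Request:
{"fn": "play_rows", "kwargs": {
  "commands": "0 0.1 0 0 0 0.04 0; -0.01 0.2 0 0 0 0.08 0; -0.02 0.33 0 0 0 0.12 0; -0.04 0.44 0 0 0 0.16 0; -0.05 0.5 0 0 0 0.18 0"
}}

```text
time_s: 20.6
position: [489.3, -108.8, 139.9]
tool_rot: [2.05, 2.378, 0.003]
contact_force: [1.9, 1.1, 4.9]
width: 7.2
finger_force: 53.2
```

```bash
python3 - <<'E'
from h import *
s=r.observe();print(s['joints'].round(2),s['torque'],R.from_rotvec(s['tool_rot']).inv().apply(s['contact_force']))
f=snap("scene")["frame"];cv2.imwrite("pics/s6.png",cv2.resize(f[130:260,200:400],None,fx=3,fy=3))
E
```

```text
[ 0.46  0.45 -0.41  1.99  0.26  0.75  0.05] [ 0.38767008 -0.37550468  0.06717917] [ 0.79348401  2.04885592 -4.85914158]
```

View pics/s6.png

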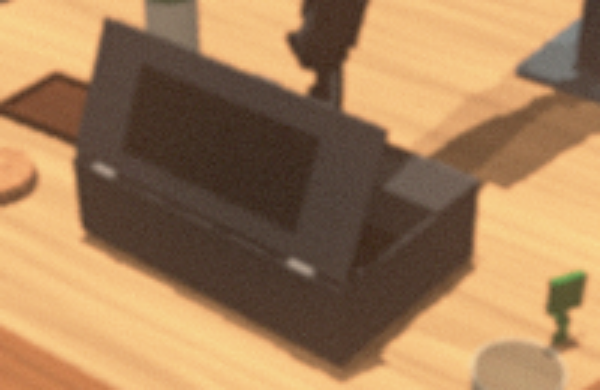

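The crop shows the lid standing up at about (230,150) with the hand still at the lock, so the bolt has let go. I release the key and lift straight up.

Request:
{"fn": "play_rows", "kwargs": {
  "commands": "0 0 -0.3 0 0 0 0; 0 0 -0.3 0 0 0 0.2; 0 0 -0.3 0 0 0 0.35; 0 0 -0.3 0 0 0 0.35; 0 0 -0.3 0 0 0 0.35"
}}

```text
time_s: 21.28
position: [487.7, -109.3, 139.4]
tool_rot: [-2.051, -2.379, 0.001]
contact_force: [-0.0, 0.7, 0.4]
width: 30.1
finger_force: 0.0
```

Request:
{"fn": "play_rows", "kwargs": {
  "commands": "0 0 -0.3 0 0 0 0.35; 0 0 -10 0 0 0 0.35; 0 0 -25 0 0 0 0.35; 0 0 -50 0 0 0 0.35; 0 0 -90 0 0 0 0.35"
}}

```text
time_s: 21.9
position: [487.4, -109.0, 230.8]
tool_rot: [-2.05, -2.379, 0.001]
contact_force: [-0.3, -0.7, -0.4]
width: 29.8
finger_force: 0.0
```

```bash
python3 - <<'E'
from h import *
s=r.observe();print(s['position'],s['contact_force'],s['width'])
f=snap("wrist")["frame"];g=snap("scene")["frame"]
im=np.zeros((600,640,3),np.uint8);im[:400]=f;im[400:,:400]=cv2.resize(g[140:240,200:400],None,fx=2,fy=2)
cv2.imwrite("pics/w7.png",im)
E
```

```text
[ 487.39392354 -109.02225589  230.79589569] [-0.30562344 -0.73017235 -0.38287075] 29.839045422576945
```

View pics/w7.png

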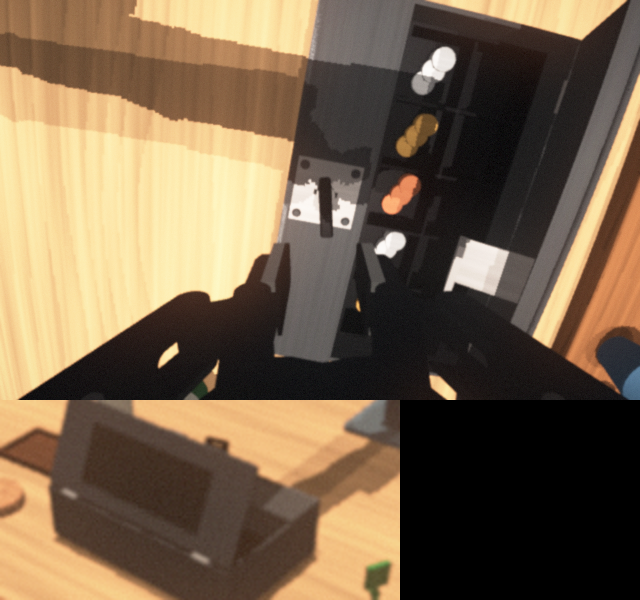

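The wrist view shows the key standing in the lock at (325,207), the lid open, and the hand clear. I'll wait a moment so the lid settles, then hand in.

Request:
{"fn": "play_rows", "kwargs": {
  "commands": "0 0 -20 0 0 0 0.35; 0 0 -20 0 0 0 0.35; 0 0 -20 0 0 0 0.35; 0 0 -20 0 0 0 0.35; 0 0 -20 0 0 0 0.35"
}}

```text
time_s: 22.62
position: [487.7, -109.1, 249.0]
tool_rot: [-2.05, -2.379, 0.001]
contact_force: [-0.6, -0.3, -0.4]
width: 29.5
finger_force: 0.0
```

Request:
{"fn": "play_rows", "kwargs": {
  "commands": "0 0 0 0 0 0 0.35; 0 0 0 0 0 0 0.35; 0 0 0 0 0 0 0.35; 0 0 0 0 0 0 0.35; 0 0 0 0 0 0 0.35"
}}

```text
time_s: 23.25
position: [488.0, -109.2, 249.6]
tool_rot: [2.051, 2.38, -0.0]
contact_force: [-0.9, -0.9, 0.5]
width: 29.7
finger_force: 0.0
```

```bash
python3 -c "
from bench import r
print(r.hand_in())"
```

```text
the job is handed in; nothing more can be done
None
```

I handed the job in at about 23 s: the till key stands fully home in the lock, turned clockwise, with the lid open, and the highest force I read was about 12 N; `r.hand_in()` returned no verdict.

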